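Close up the bearing storage before sawing

TASK

Sawdust is about to fly in the bicycle workshop: with your fingertips push the red drawer and the blue drawer fully home and push the green lid of the grey bearing box down until it is shut. Leave the yellow drawer open just as it stands, leave the cog in the red drawer, and do not pick up or disturb the other things on the bench.

Things in the scene. Friction and masses are not known exactly. Their poses are not given: they have to be found in the camera images.
- red_unit: red plastic drawer casing, fixed to the bench, 130 deep (x) x 110 wide (y) x 100 high, with one drawer; it is to be pushed shut. Origin: centre of its underside. Its +x points to its closed back; the drawer comes out towards its -x. The open front of the casing lies 65 mm from the origin along -x.
- red_drawer (a joint): how far the red drawer stands out, m: 0 shut (its face flush with the front of the casing), starts between 0.045 and 0.065, stop at 0.100. It slides stiffly (about 2 N of friction), has no spring and stays where it is left.
- red_front (a point): middle of the top edge of the red drawer's front face, 90 mm above the bench; moves with the drawer, axes as the red casing. The flat front is 98 wide, 8 thick, from 8 to 90 mm above the bench; a black finger lip (50 wide, 8 high, its middle 26 mm above the bench) juts 12 mm out of it towards -x.
- blue_unit: blue plastic drawer casing, fixed to the bench, 130 deep (x) x 110 wide (y) x 100 high, with one drawer; it is to be pushed shut. Origin: centre of its underside. Its +x points to its closed back; the drawer comes out towards its -x. The open front of the casing lies 65 mm from the origin along -x.
- blue_drawer (a joint): how far the blue drawer stands out, m: 0 shut (its face flush with the front of the casing), starts between 0.045 and 0.065, stop at 0.100. It slides stiffly (about 2 N of friction), has no spring and stays where it is left.
- blue_front (a point): middle of the top edge of the blue drawer's front face, 90 mm above the bench; moves with the drawer, axes as the blue casing. The flat front is 98 wide, 8 thick, from 8 to 90 mm above the bench; a black finger lip (50 wide, 8 high, its middle 26 mm above the bench) juts 12 mm out of it towards -x.
- yellow_unit: yellow plastic drawer casing, fixed to the bench, 130 deep (x) x 110 wide (y) x 100 high, with one drawer; it must stay open as it is. Origin: centre of its underside. Its +x points to its closed back; the drawer comes out towards its -x. The open front of the casing lies 65 mm from the origin along -x.
- yellow_drawer (a joint): how far the yellow drawer stands out, m: 0 shut (its face flush with the front of the casing), starts between 0.045 and 0.065, stop at 0.100. It slides stiffly (about 2 N of friction), has no spring and stays where it is left.
- yellow_front (a point): middle of the top edge of the yellow drawer's front face, 90 mm above the bench; moves with the drawer, axes as the yellow casing. The flat front is 98 wide, 8 thick, from 8 to 90 mm above the bench; a black finger lip (50 wide, 8 high, its middle 26 mm above the bench) juts 12 mm out of it towards -x.
- bearing_box: grey plastic box for bearing parts, fixed to the bench, 120 deep (x) x 110 wide (y) x 70 high, with a green hinged lid. Origin: centre of its underside; the lid's hinge runs along its y axis at its +x side.
- lid_hinge (a point): middle of the lid's hinge line, 60 mm along the box's +x from its centre and 73 mm above the bench; axes as the box. When shut, the lid reaches from here 120 mm towards the box's -x.
- lid (a joint): opening angle of the lid, rad: 0 shut, lying on the rim; starts between 0.8 and 1.2, leaning over the box with its outer face up and towards the box's +x; 1.6 stop. The lid swings down towards the box's -x. Stiff hinge (about 0.22 N m of friction): it stays where it is left and must be pushed all the way down.
- lid_edge (a point): middle of the free edge of the lid, on its outer (upper) face; 120 mm from the hinge, moves with the lid. The lid is 6 thick and 114 wide, its middle plane passing through the hinge line; a black tab 40 wide juts 12 mm beyond this edge in the plane of the lid.
- cog: steel cog, 34 across, 12 high, lying loose in the red drawer; it rides along. Origin: centre of its underside, 14 mm above the bench at the start.
- hub: wheel hub standing upright on a round wooden foot, foot 52 across, 84 high; stands on the bench between the robot and the storage. Origin: centre of its underside. To be left alone.
- sprocket: dark steel sprocket lying flat, 90 across, 22 high with its boss. Origin: centre of its underside. To be left alone.
- pedal: black bicycle pedal lying flat, 70 x 82, 22 high, with a short steel axle along +y. Origin: centre of its underside. To be left alone.
- tin: round tin, 76 across, 110 high, beyond the storage. Origin: centre of its underside. To be left alone.
- offcut: light wooden block, 50 x 90 x 30 high, beyond the storage. Origin: centre of its underside. To be left alone.
- wrench: wrench about 160 long lying flat on the bench at the robot's right. Origin: on the underside. To be left alone.
Not all that is in view belongs to the job. There is more than one size of the red_unit; the one meant has the size given above. Leave any pink look-alike of the bearing_box alone.

How it is judged (in metres and radians):
At the end, for the whole second after the job is handed in: Red and blue drawers within 5 mm of shut, green lid within 0.06 rad of shut, yellow drawer within 8 mm of where it stood, cog still in the red drawer and at rest, every other loose thing within 20 mm of where it stood (value of joint each of red_drawer, blue_drawer below 0.005 m and value of joint lid below 0.06 rad and distance of yellow_front from where it was at the start of the episode below 0.008 m and x of cog in the frame of red_unit between -0.065 and 0.065 m and y of cog in the frame of red_unit between -0.05 and 0.05 m and height (world z) of cog below 0.07 m and linear speed of cog below 0.02 m/s and distance of each of hub, sprocket, pedal, tin, offcut, wrench from where it was at the start of the episode below 0.02 m); the robot touches nothing.
It fails at once if a bystander (hub, sprocket, pedal, tin, wooden block or wrench) was knocked or picked up (moved more than 20 mm) (distance of any of hub, sprocket, pedal, tin, offcut, wrench from where it was at the start of the episode above 0.02 m).
It fails at once if the yellow drawer was moved more than 8 mm (distance of yellow_front from where it was at the start of the episode above 0.008 m).
It fails at once if the cog was lifted out of the drawer (more than 70 mm above the bench) (height (world z) of cog above 0.07 m).
It fails at once if a drawer was pulled farther out instead of pushed in (past 85 mm) (value of joint any of red_drawer, blue_drawer above 0.085 m).
It fails at once if the lid was swung farther open instead of down (past 1.4 rad) (value of joint lid above 1.4 rad).
It also fails if it takes over 54 s, if anything falls off the work surface, if the arm or the gripper's body presses on something with over 40 N, if the wrist force passes 120 N, or if a joint passes its speed limit or range.

ROBOT

A 7-joint arm with a two-finger parallel gripper is mounted at the origin on the work surface. World frame = base frame: x ahead of the robot, y to its left, z up, the work surface at z = 0. Lengths are in mm, angles in rad, forces in N, time in s.
With the tool pointing down it reaches from about 400 to 850 mm from the base axis. Payload 10.4 kg.
Tool frame: the origin (TCP) lies midway between the tips of the shut fingers; the grasp point (between the pads) lies 19 mm behind it; z points along the fingers, y is the line along which they close (so a half turn about z gives the same grasp; the last joint's range is limited). The gripper opens to 85 mm and grips with 20 to 120 N. Pads are 22 mm wide; open, the fingers measure 114 mm over their backs; the gripper's body (76 mm by 85 mm) begins 54 mm behind the grasp point. The pads swing forward as they close: fully open they stand 13 mm farther back than shut.
Start: joints at [1.309, 0.332, -0.065, 1.46, 0.022, 1.35, -0.088], TCP at [147.856, -607.281, 231.338] pointing down, gripper open.
Joint ranges: [-2.6, 2.6], [-0.5, 2.12], [-1.47, 1.34], [0.16, 2.42], [-1.27, 4.41], [0.06, 2.06], [-2.6, 2.6]. Speed limits (rad/s): [2.22, 2.22, 2.79, 2.79, 3.14, 3.14, 3.14].

INTERFACE

Orientations are given as a unit quaternion [x, y, z, w].
In Python, from cell import arm gives the robot as it stands.
- The arm moves only by the tool step_arm, never from a script. Its argument "moves" is a list of rows, each a list of 3 entries, a list of its own where there are three numbers: the shift along the tool's x, y, z in fractions of the full range, 1 being 0.8 m, then the turn, a rotation vector about the tool's x, y, z in normalised numbers (1 is 90 degrees), then the opening, from 0 (shut) to 1 (fully open). A call has 1 to 20 rows; each row is the pose to reach, as a shift and turn from the pose commanded when the call began, along the tool's axes at that moment; what a row does not reach only later rows make up. A row lasts 1/10 s, in which the tool goes at most 50 mm and 8.59 degrees, less where a joint would pass 70% of its speed; a pose out of reach is approached as far as the arm can. No shift or turn number may pass 1 either way. A call with a gripper value outside its range is refused whole. The fingers move at their own pace and stop on an object; "force" is the grip in N (left out, the last holds). Time passes only in rows, so rows that repeat a pose let the fingers close. It gives the time, the measured TCP pose, the force, the opening and the grip force at its end, in the units of the state.
- arm.observe(): the state, without advancing time (a new reading comes with each control period).
- arm.read_camera(name): name is "scene" or "top" or "wrist"; returns (picture, depth): 400x640x3 uint8, red, green, blue; 400x640 float32, mm along the optical axis (not along the pixel's ray), 0 where there is no reading.
- arm.get_calibration(name): a dict with "K" (3x3 intrinsics, pixels), "R" (3x3) and "t" (3): a world point X has camera coordinates R X + t; the wrist camera has in their place "mount" (4x4, takes a point from camera to tool coordinates, whose origin is the TCP and whose axes are the flange's). Camera axes: x right, y down, z forward; pixel columns grow to the right and rows downward; lengths in mm; the calibration is good to about 2 mm. A picture is of the moment at which its call begins: read the wrist's pose just before it. get_calibration takes no time and is no camera call.
- arm.sign_off(): hands the job in; it is judged then, once.
The state is a dict: "clock": time; "joint_pos": joint angles; "joint_velocities": joint speeds; "effort": joint torques, N m; "ee_pos": TCP position; "orientation": TCP orientation; "ft_force": force on the tool from outside, world axes, zero at the start; "wrist_torque": the same for the moment, N m; "gripper_width": opening from 0.0 (shut) to 1.0 (fully open); "finger_force": force on a finger pad.
Only numpy, scipy, OpenCV 4.12 (cv2) and the standard library are available. Lean on these libraries where they do the work, as an engineer would, in place of code of your own. Each camera call takes 0.05 s, during which the arm holds its last target. There are 200 camera calls.

## Working session

There is one attempt and no reset: what is moved stays moved. The work goes in short steps, Python scripts to look and compute and a tool call to move; the robot and the scene stay as the last step left them, time stands still between calls to the robot, and variables do not carry over. Pictures are saved under pics/ and viewed, at most 10 in all, crops included, and the job is handed in when it is done.

Besides the shell and the picture viewer there is one more tool, called after "Request:" by a JSON object that holds its "api" and its "payload". step_arm: Moves the arm, as the interface text tells. Its arguments: {"type":"object","properties":{"moves":{"type":"array","items":{"type":"array"}},"force":{"type":"number"}},"required":["moves"]}

```bash
mkdir -p pics; python3 - <<'E'
from cell import arm
import cv2,numpy as np
s=arm.observe(); print(s['clock'],s['ee_pos'],s['orientation'],s['gripper_width'])
for n in ('scene','top'):
    p,d=arm.read_camera(n); cv2.imwrite(f'pics/{n}.png',p[:,:,::-1]); np.savez(f'pics/{n}.npz',p=p,d=d)
    c=arm.get_calibration(n); print(n,np.round(c['K'],1).tolist(),np.round(-c['R'].T@c['t']))
E
```

```text
0.0 [ 147.71864421 -606.90338451  230.52062565] [ 9.92879334e-01  1.19122272e-01 -1.27880322e-04 -7.04507026e-04] 1.0009316722020856
scene [[496.4, 0.0, 318.3], [0.0, 496.4, 191.8], [0.0, 0.0, 1.0]] [1417. -557.  920.]
top [[433.3, 0.0, 318.8], [0.0, 433.3, 199.4], [0.0, 0.0, 1.0]] [ 392.    7. 1261.]
```

View pics/scene.png

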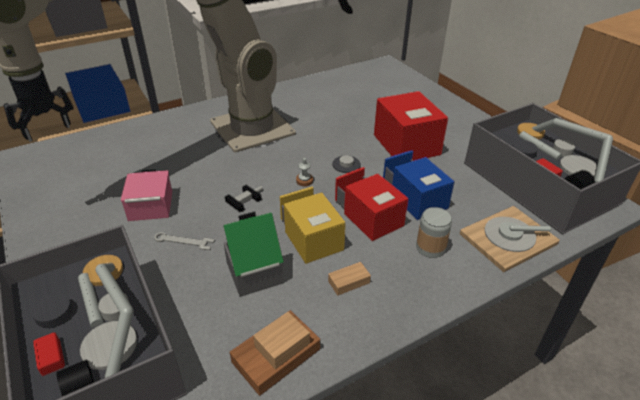

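View pics/top.png

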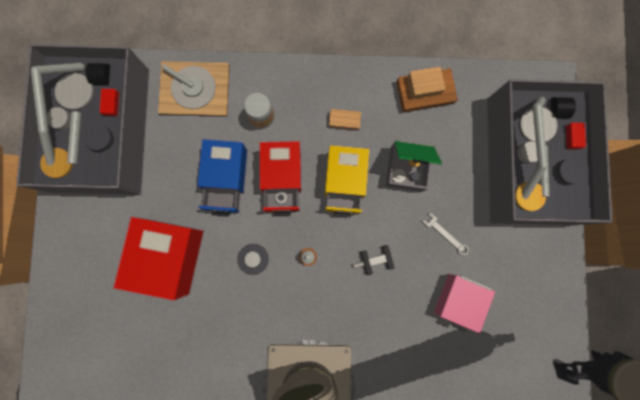

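Top view: red candidates are the large red box (158,258), which has no drawer and is the wrong size, and the red drawer unit with the cog (280,178), which I choose. Blue unit is at (221,178), yellow at (346,180), and the green lid is at (415,153) on the grey box (408,172). The pink look-alike is at (466,303). Hub (307,257), sprocket (253,260) and pedal (377,260) lie in front.

```bash
cat > h.py <<'E'
import numpy as np,cv2
from cell import arm
def cloud(n,d):
    c=arm.get_calibration(n);K=c['K'];v,u=np.mgrid[:400,:640]
    P=np.stack([(u-K[0,2])/K[0,0]*d,(v-K[1,2])/K[1,1]*d,d],-1)
    return (P-np.array(c['t']).ravel())@np.array(c['R'])
def masks(p):
    h=cv2.cvtColor(p,cv2.COLOR_RGB2HSV);H,S,V=[h[...,i].astype(int) for i in range(3)]
    s=(S>130)&(V>50)
    return dict(red=s&((H<6)|(H>174)),blue=s&(H>105)&(H<130),yellow=s&(H>20)&(H<33),green=s&(H>45)&(H<90))
E
python3 - <<'E'
from h import *
box=lambda P:(P[...,0]>380)&(P[...,0]<800)&(P[...,1]>-420)&(P[...,1]<380)
for n in ('top','scene'):
    z=np.load(f'pics/{n}.npz');P=cloud(n,z['d']);
    for k,m in masks(z['p']).items():
        m=m&box(P)&(z['d']>0)
        if k=='green':
            Q=P[m];c=np.median(Q,0);Q=Q[np.linalg.norm(Q-c,axis=1)<110];c=Q.mean(0);_,_,V=np.linalg.svd(Q-c,full_matrices=False)
            print(n,k,len(Q),c.round(),'normal',V[2].round(3),'axes',V[:2].round(3).tolist(),'tilt',np.arccos(abs(V[2][2])).round(3),'range',Q.min(0).round(),Q.max(0).round());continue
        for nm,lo,hi in (('case',95,108),('front',83,94.5)):
            q=(m&(P[...,2]>lo)&(P[...,2]<hi)).astype(np.uint8)
            N,L,st,ce=cv2.connectedComponentsWithStats(q)
            for i in range(1,N):
                if st[i,4]<25: continue
                Q=P[L==i];r=cv2.minAreaRect(Q[:,:2].astype(np.float32))
                print(n,k,nm,st[i,4],Q[:,2].mean().round(1),np.round(r[0]),np.round(r[1]),round(r[2],1))
img=cv2.imread('pics/top.png')[125:275,190:450];cv2.imwrite('pics/crop.png',cv2.resize(img,None,fx=3,fy=3,interpolation=cv2.INTER_CUBIC))
E
```

```text
top red case 1634 99.8 [611.  94.] [131. 110.] 2.7
top red front 106 89.3 [494.  88.] [ 8. 95.] 3.4
top blue case 1572 99.8 [609. 255.] [109. 128.] 87.5
top blue front 93 89.1 [490. 260.] [93.  7.] 87.0
top yellow case 1635 99.6 [602. -90.] [110. 131.] 86.3
top yellow front 106 89.2 [495. -83.] [96.  8.] 85.8
top green 617 [ 647. -272.  133.] normal [-0.813  0.099 -0.574] axes [[-0.485, 0.43, 0.761], [0.322, 0.897, -0.302]] tilt 0.959 range [ 614. -329.   82.] [ 686. -216.  179.]
scene red case 96 101.6 [427. 336.] [88. 43.] 41.5
scene red case 1119 98.9 [612.  91.] [133. 112.] 3.1
scene red front 91 89.2 [426. 335.] [86. 42.] 44.4
scene red front 83 87.3 [495.  83.] [11. 90.] 3.4
scene red front 218 89.0 [639.  60.] [168.  85.] 42.6
scene blue case 920 98.9 [610. 251.] [111. 132.] 87.5
scene blue front 60 87.0 [493. 258.] [10. 86.] 0.3
scene blue front 209 88.8 [634. 219.] [166.  88.] 36.8
scene yellow case 1280 98.8 [602. -94.] [110. 133.] 85.7
scene yellow front 89 87.1 [497. -87.] [95. 12.] 86.9
scene yellow front 211 88.9 [ 625. -126.] [168.  84.] 35.4
scene green 2385 [ 652. -279.  124.] normal [ 0.816 -0.097  0.57 ] axes [[-0.57, 0.028, 0.821], [0.096, 0.995, 0.032]] tilt 0.964 range [ 612. -337.   73.] [ 691. -219.  174.]
```

View pics/crop.png

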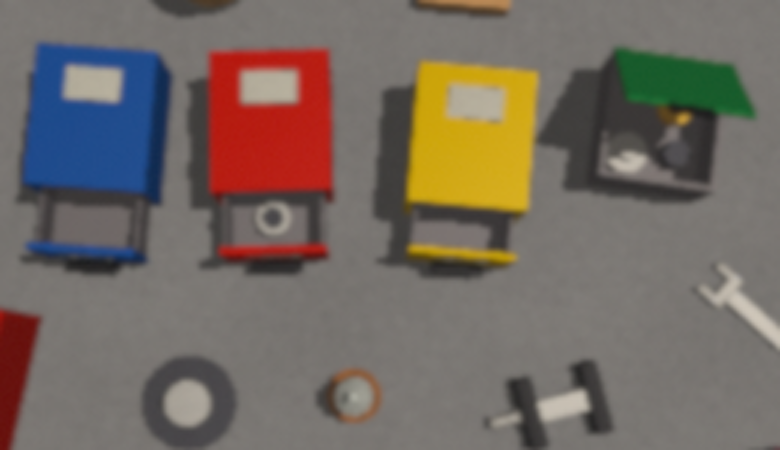

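The crop confirms the red unit: cog in its drawer at about (272,218), open front at (272,252). The lid leans at about 0.96 rad, hinge near (685,-282,73). I'll start with the lid, fingers shut and yaw turned to 0.

The manual's scale: shifts go in shares of 0.8 m and turns go in shares of 90 degrees. Converting my numbers, 0.58 m / 0.8 = 0.725, -0.196 m / 0.8 = -0.245, 13.7 degrees / 90 = 0.1522.

Request:
{"api": "step_arm", "payload": {"moves": [[[0.725,-0.245,0.02],[0,0,0.1522],0],[[0.725,-0.245,0.02],[0,0,0.1522],0],[[0.725,-0.245,0.02],[0,0,0.1522],0],[[0.725,-0.245,0.02],[0,0,0.1522],0],[[0.725,-0.245,0.02],[0,0,0.1522],0],[[0.725,-0.245,0.02],[0,0,0.1522],0],[[0.725,-0.245,0.02],[0,0,0.1522],0],[[0.725,-0.245,0.02],[0,0,0.1522],0],[[0.725,-0.245,0.02],[0,0,0.1522],0],[[0.725,-0.245,0.02],[0,0,0.1522],0],[[0.725,-0.245,0.02],[0,0,0.1522],0],[[0.725,-0.245,0.02],[0,0,0.1522],0],[[0.725,-0.245,0.02],[0,0,0.1522],0],[[0.725,-0.245,0.02],[0,0,0.1522],0],[[0.725,-0.245,0.02],[0,0,0.1522],0],[[0.725,-0.245,0.02],[0,0,0.1522],0],[[0.725,-0.245,0.02],[0,0,0.1522],0],[[0.725,-0.245,0.02],[0,0,0.1522],0]]}}

```text
clock: 1.9
ee_pos: [664.3, -280.8, 215.7]
orientation: [1.0, -0.001, 0.0, 0.0]
ft_force: [-0.1, -0.0, -0.2]
gripper_width: 0.003
finger_force: 0.0
```

In the tool's units: 0.087 m / 0.8 = 0.1088, 0.08 m / 0.8 = 0.1.

Request:
{"api": "step_arm", "payload": {"moves": [[[-0.005,-0.0038,0.0375],[0,0,0],0],[[-0.005,-0.0038,0.065],[0,0,0],0],[[-0.015,-0.0038,0.0725],[0,0,0],0],[[-0.025,-0.0038,0.0788],[0,0,0],0],[[-0.0325,-0.005,0.085],[0,0,0],0],[[-0.04,-0.005,0.0913],[0,0,0],0],[[-0.0475,-0.005,0.1],[0,0,0],0],[[-0.055,-0.005,0.1088],[0,0,0],0],[[-0.055,-0.005,0.1088],[0,0,0],0]]}}

```text
clock: 2.8
ee_pos: [619.8, -275.6, 127.0]
orientation: [1.0, -0.0, -0.001, -0.0]
ft_force: [0.6, 0.6, 0.9]
gripper_width: 0.003
finger_force: 0.0
```

In the tool's units: 0.055 m / 0.8 = 0.0688, 0.053 m / 0.8 = 0.0663.

Request:
{"api": "step_arm", "payload": {"moves": [[[-0.0063,0,0.01],[0,0,0],0],[[-0.0125,0,0.02],[0,0,0],0],[[-0.0163,0,0.0313],[0,0,0],0],[[-0.02,0,0.0425],[0,0,0],0],[[-0.0213,0,0.0538],[0,0,0],0],[[-0.0225,0,0.0625],[0,0,0],0],[[-0.0225,0,0.0663],[0,0,0],0],[[-0.0225,0,0.0688],[0,0,0],0],[[-0.0225,0,0.0688],[0,0,0],0]]}}

```text
clock: 3.7
ee_pos: [602.7, -275.7, 75.8]
orientation: [1.0, -0.0, -0.0, 0.0]
ft_force: [-11.8, 6.2, 25.4]
gripper_width: 0.004
finger_force: 12.7
```

In the tool's units: -0.365 m / 0.8 = -0.4563, -0.13 m / 0.8 = -0.1625.

Request:
{"api": "step_arm", "payload": {"moves": [[[0,0,-0.0625],[0,0,0],0],[[0,0,-0.125],[0,0,0],0],[[0,0,-0.1625],[0,0,0],0],[[-0.1775,-0.4563,-0.1625],[0,0,0],0],[[-0.1775,-0.4563,-0.1625],[0,0,0],0],[[-0.1775,-0.4563,-0.1625],[0,0,0],0],[[-0.1775,-0.4563,-0.1625],[0,0,0],0],[[-0.1775,-0.4563,-0.1625],[0,0,0],0],[[-0.1775,-0.4563,-0.1625],[0,0,0],0],[[-0.1775,-0.4563,-0.1625],[0,0,0],0],[[-0.1775,-0.4563,-0.1625],[0,0,0],0],[[-0.1775,-0.4563,-0.1625],[0,0,0],0],[[-0.1775,-0.4563,-0.1625],[0,0,0],0]]}}

```text
clock: 5.0
ee_pos: [461.1, 89.7, 203.2]
orientation: [1.0, 0.001, 0.0, 0.0]
ft_force: [1.4, -0.7, -0.5]
gripper_width: 0.0
finger_force: 0.0
```

```bash
python3 - <<'E'
from h import *
s=arm.observe();print(s['clock'],s['ee_pos'],s['ft_force'])
p,d=arm.read_camera('scene');P=cloud('scene',d)
m=masks(p)['green']&(P[...,0]>540)&(P[...,0]<720)&(abs(P[...,1]+280)<80);Q=P[m];c=Q.mean(0);V=np.linalg.svd(Q-c,full_matrices=False)[2]
print(len(Q),c,V[2],Q.min(0),Q.max(0))
E
```

```text
5.0 [461.05482997  89.70108162 203.24976653] [ 1.43248368 -0.70226888 -0.49352133]
1586 [ 626.53653367 -276.1888821    74.82052827] [-0.0042498   0.00259701  0.9999876 ] [ 560.82801759 -337.05743002   69.04720393] [ 693.69245721 -214.91824577   80.55327619]
```

The lid is flat: its fitted normal is vertical. Next is the red drawer.

In the tool's units: 0.148 m / 0.8 = 0.185, 0.1 m / 0.8 = 0.125.

Request:
{"api": "step_arm", "payload": {"moves": [[[0,0,0.0625],[0,0,0],0],[[0,0,0.125],[0,0,0],0],[[0,0,0.185],[0,0,0],0],[[0,0,0.185],[0,0,0],0],[[0.015,0,0.185],[0,0,0],0],[[0.0225,0,0.185],[0,0,0],0],[[0.0288,0,0.185],[0,0,0],0],[[0.035,0,0.185],[0,0,0],0],[[0.0413,0,0.185],[0,0,0],0],[[0.0475,-0.0013,0.185],[0,0,0],0],[[0.0538,-0.0013,0.185],[0,0,0],0],[[0.06,-0.0013,0.185],[0,0,0],0],[[0.0663,-0.0025,0.185],[0,0,0],0],[[0.0725,-0.0025,0.185],[0,0,0],0],[[0.0788,-0.0025,0.185],[0,0,0],0],[[0.0838,-0.0025,0.185],[0,0,0],0],[[0.0838,-0.0025,0.185],[0,0,0],0]]}}

```text
clock: 6.75
ee_pos: [528.8, 91.5, 55.3]
orientation: [1.0, -0.0, 0.0, -0.0]
ft_force: [-0.3, -0.1, -0.5]
gripper_width: -0.001
finger_force: 0.0
```

In the tool's units: 0.008 m / 0.8 = 0.01, 0.006 m / 0.8 = 0.0075.

Request:
{"api": "step_arm", "payload": {"moves": [[[0.0025,0,0],[0,0,0],0],[[0.005,0,0],[0,0,0],0],[[0.0075,0,0],[0,0,0],0],[[0.01,0,0],[0,0,0],0]]}}

```text
clock: 7.15
ee_pos: [531.7, 91.4, 54.1]
orientation: [1.0, 0.0, -0.005, 0.001]
ft_force: [-29.8, -1.0, 15.7]
gripper_width: 0.001
finger_force: 1.0
```

In the tool's units: -0.168 m / 0.8 = -0.21, -0.12 m / 0.8 = -0.15.

Request:
{"api": "step_arm", "payload": {"moves": [[[-0.05,0,0],[0,0,0],0],[[-0.0963,0,0],[0,0,0],0],[[-0.0963,-0.05,-0.0375],[0,0,0],0],[[-0.0963,-0.1,-0.075],[0,0,0],0],[[-0.0963,-0.15,-0.075],[0,0,0],0],[[-0.0963,-0.21,-0.0375],[0,0,0],0],[[-0.0963,-0.21,0],[0,0,0],0],[[-0.0963,-0.21,0],[0,0,0],0]]}}

```text
clock: 7.95
ee_pos: [456.8, 259.7, 51.9]
orientation: [1.0, 0.001, -0.003, 0.001]
ft_force: [-0.5, -0.7, -0.1]
gripper_width: 0.003
finger_force: 0.0
```

```bash
python3 - <<'E'
from h import *
s=arm.observe();print(s['clock'],s['ee_pos'],s['ft_force'])
p,d=arm.read_camera('scene');P=cloud('scene',d);cv2.imwrite('pics/mid.png',p[100:300,200:500,::-1])
m=masks(p)['red']&(P[...,0]>380)&(abs(P[...,1]-85)<75)&(P[...,0]<800)
for lo,hi in ((95,108),(84,92)):
    Q=P[m&(P[...,2]>lo)&(P[...,2]<hi)];print(lo,len(Q),Q.min(0).round(),np.percentile(Q[:,0],3).round())
E
python3 -c "
import cv2;cv2.imwrite('pics/mid2.png',cv2.resize(cv2.imread('pics/mid.png'),None,fx=2.5,fy=2.5))"
```

```text
7.95 [456.76025505 259.73127664  51.87534779] [-0.52517015 -0.72012198 -0.05721198]
95 1109 [544.  34.  95.] 553.0
84 139 [552.  33.  84.] 564.0
```

View pics/mid2.png

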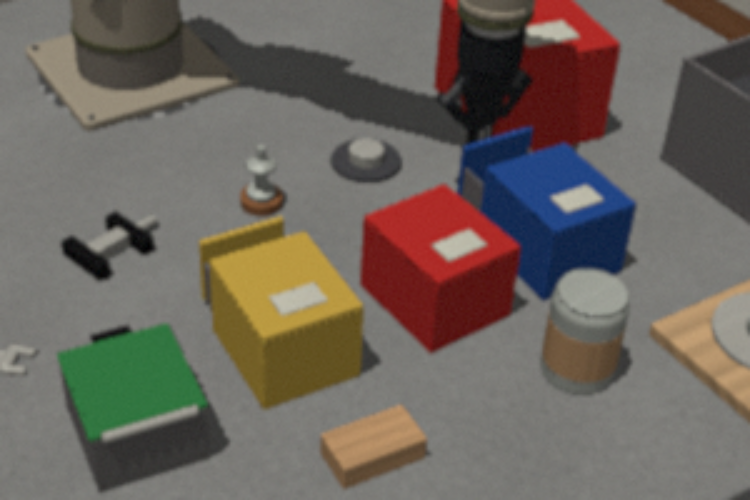

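The picture shows the red drawer home (440,240) and the lid flat (130,380). Yellow is still open (240,240), and the gripper stands before the blue front (495,150).

In the tool's units: 0.07 m / 0.8 = 0.0875, 0.068 m / 0.8 = 0.085.

Request:
{"api": "step_arm", "payload": {"moves": [[[0.0125,0,0],[0,0,0],0],[[0.0213,0,0],[0,0,0],0],[[0.0275,0,0],[0,0,0],0],[[0.0338,0,0],[0,0,0],0],[[0.04,0.0013,0],[0,0,0],0],[[0.0463,0.0013,0],[0,0,0],0],[[0.0525,0.0013,0],[0,0,0],0],[[0.0588,0.0013,0],[0,0,0],0],[[0.065,0.0025,0],[0,0,0],0],[[0.0713,0.0025,0],[0,0,0],0],[[0.0775,0.0038,0],[0,0,0],0],[[0.0825,0.0038,0],[0,0,0],0],[[0.085,0.0038,0],[0,0,0],0],[[0.0875,0.0038,0],[0,0,0],0]]}}

```text
clock: 9.4
ee_pos: [529.3, 256.3, 55.2]
orientation: [1.0, -0.0, -0.0, 0.0]
ft_force: [-2.5, -0.0, 0.0]
gripper_width: 0.001
finger_force: 1.0
```

In the tool's units: 0.006 m / 0.8 = 0.0075, 0.004 m / 0.8 = 0.005.

Request:
{"api": "step_arm", "payload": {"moves": [[[0.0025,0,0],[0,0,0],0],[[0.005,0,0],[0,0,0],0],[[0.0075,0,0],[0,0,0],0]]}}

```text
clock: 9.7
ee_pos: [530.3, 256.9, 54.2]
orientation: [1.0, 0.001, -0.004, 0.001]
ft_force: [-28.9, -1.7, 11.9]
gripper_width: -0.003
finger_force: 1.0
```

Hard stop at about 29 N. Backing off, then lifting clear.

In the tool's units: -0.15 m / 0.8 = -0.1875, -0.1 m / 0.8 = -0.125.

Request:
{"api": "step_arm", "payload": {"moves": [[[-0.05,0,0],[0,0,0],0],[[-0.1,0,0],[0,0,0],0],[[-0.1,0,-0.0625],[0,0,0],0],[[-0.1,0,-0.125],[0,0,0],0],[[-0.1,0,-0.1875],[0,0,0],0],[[-0.1,0,-0.1875],[0,0,0],0]]}}

```text
clock: 10.3
ee_pos: [458.2, 258.2, 212.5]
orientation: [1.0, -0.0, 0.005, -0.002]
ft_force: [0.4, 0.9, -0.5]
gripper_width: -0.002
finger_force: 0.0
```

```bash
python3 - <<'E'
from h import *
s=arm.observe();print(s['clock'],s['ee_pos'],s['ft_force'])
p,d=arm.read_camera('scene');P=cloud('scene',d)
for n in ('yellow',):
    m=masks(p)[n]&(P[...,2]>83)&(P[...,2]<94.5)&(P[...,0]<520)&(P[...,0]>400);print(n,np.round(cv2.minAreaRect(P[m][:,:2].astype(np.float32))[0]))
cv2.imwrite('pics/end.png',cv2.resize(p[100:300,200:500,::-1],None,fx=2.5,fy=2.5))
E
```

```text
10.3 [458.17891511 258.22511231 212.47555766] [ 0.38792611  0.88448467 -0.52943278]
yellow [497. -87.]
```

View pics/end.png

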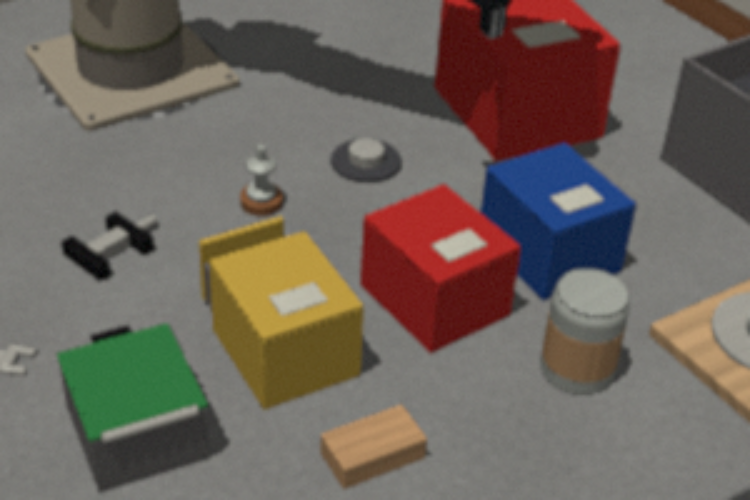

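The picture shows the red (440,260) and blue (560,215) drawers home and the lid shut (130,380). The yellow front is unmoved at (497,-87) mm, and nothing else has been disturbed.

```bash
python3 -c "
from cell import arm
print(arm.sign_off())"
```

```text
the job is handed in; nothing more can be done
None
```

I pushed the red and blue drawers home and shut the green lid, leaving the yellow drawer and the other bench items unmoved in the last camera view; I handed the job in at about 10 s, and no verdict came back.

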